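# Run the fingertips along a curved row of hole covers to seat them

### The arm

A 6-joint arm with a two-finger parallel gripper is mounted at the origin on the work surface. World frame = base frame: x ahead of the robot, y to its left, z up, the work surface at z = 0. Lengths are in m, angles in rad, forces in N, time in s.
With the tool pointing down it reaches from about 0.35 to 0.975 m from the base axis. Payload 17.4 kg.
Tool frame: the origin (TCP) lies between the finger pads; the fingertips stand 8 mm ahead of it and the grasp point (between the pads) lies 11 mm behind it; z points along the fingers, y is the direction in which the jaws open and shut (so a half turn about z gives the same grasp; the last joint's range is limited). The gripper opens to 85 mm and grips with 20 to 120 N. Pads are 22 mm wide; open, the fingers measure 114 mm over their backs; the gripper's body (76 mm by 85 mm) begins 54 mm behind the grasp point. The pads swing forward as they close: fully open they stand 13 mm farther back than shut.
Start: joints at [1.077, 0.116, 1.442, -0, 1.584, -0.038], TCP at [0.297, 0.606, 0.239] pointing down, gripper open.
Joint ranges: [-2.83, 2.83], [-0.83, 2.19], [0.07, 2.5], [-1.14, 4.28], [0.01, 3], [-2.97, 2.97]. Speed limits (rad/s): [1.89, 1.89, 2.22, 3.14, 3.14, 3.14].

### API

Orientations are given as [roll, pitch, yaw] about the fixed x, y, z axes, in that order (R = Rz(yaw) Ry(pitch) Rx(roll)).
In Python, from station import * gives the robot as it stands. The module is installed in compiled form; this text tells all that it offers.
- The arm moves only by the tool jog_arm, never from a script. Its argument "series" is a list of rows, each a list of 7 numbers: the shift along the tool's x, y, z in mm, then the turn, a rotation vector about the tool's x, y, z in degrees, then the finger opening in mm, from 0 to 85.4. In form: [[dx, dy, dz, wx, wy, wz, jaw], ...]. A call has 1 to 10 rows; each row is the pose to reach, as a shift and turn from the pose commanded when the call began, along the tool's axes at that moment; what a row does not reach only later rows make up. A row lasts 1/8 s, in which the tool goes at most 62.5 mm and 10.7 degrees, less where a joint would pass 70% of its speed; a pose out of reach is approached as far as the arm can. A call with a gripper value outside its range is refused whole. The fingers move at their own pace and stop on an object; the grip force is fixed at half the most. Time passes only in rows, so rows that repeat a pose let the fingers close. It gives the time, the measured TCP pose, the force and the opening at its end, in the units of the state.
- sense(): the state, without advancing time (a new reading comes with each control period).
- capture(name): name is "side" or "top" or "wrist"; returns a dict with "pixels" (480x640x3 uint8, red, green, blue), "K" (3x3 intrinsics, pixels), "D" ([k1, k2, p1, p2, k3] as OpenCV has them; the pictures are not rectified), "R" (3x3) and "t" (3): a world point X has camera coordinates R X + t. Camera axes: x right, y down, z forward; pixel columns grow to the right and rows downward; lengths in m; the calibration is good to about 2 mm. A picture is of the moment at which its call begins. There is no depth.
- finish_job(): hands the job in, once; it reports no verdict.
The state is a dict: "time": time; "q": joint angles; "joint_velocities": joint speeds; "effort": joint torques, N m; "ee_pos": TCP position; "tcp_rot": TCP orientation; "wrist_force": force on the tool from outside, world axes, zero at the start; "torque": the same for the moment, N m; "gripper_width": finger opening in m.
Only numpy, scipy, OpenCV 4.12 (cv2) and the standard library are available. Lean on these libraries where they do the work, as an engineer would, in place of code of your own. Each camera call takes 0.05 s, during which the arm holds its last target.

### The job

The row of dark wooden hole covers on the clamped panel has been left standing proud. Start at the end marked by the red dot and run the closed fingertips along the curved row in one gentle pass, pressing each cover fully home in turn; until the last one is down stay over the row and do not lift the fingertips more than about 3 cm above the covers. Do not pull any cover out, leave the jar, spanner, hammer and glue bottle where they are, and finish clear of everything.

Things in the scene. Friction and masses are not known exactly. Their poses are not given: they have to be found in the camera images.
- panel: light wooden panel clamped (fixed) on the bench, 300 mm (its x) by 400 mm (its y), 18 mm thick. Origin at the centre of its underside, on the bench; z up. Two small dark clamps, up to 38 mm above the bench, sit on the two corners of its -x edge. A curved pencil line on its top runs under the row of covers (arc of radius 200 mm bulging to the panel's +x; neighbouring covers about 50 mm apart, cap0 at the -y end of the row to cap5 at the +y end).
- dot_red: flat red sticker, 22 mm across, 1 mm thick, on the panel on the pencil line, about 41 mm beyond the cover at which the pass starts (either cap0 or cap5). Origin at its centre, underside.
- dot_grey: flat grey sticker, 22 mm across, the same way beyond the other end of the row. Origin at its centre, underside.
- jar: small closed amber jar with a steel cap, 48 mm across, 45 mm tall, standing loose on the panel on the inside of the curve. Origin at the centre of its underside. Leave alone.
- wrench: flat steel spanner, 160 mm long, lying loose on the panel on the outside of the curve. Leave alone.
- hammer: hammer with a wooden handle, 280 mm long, lying on the bench to the robot's left. Leave alone.
- glue: white bottle, 56 mm across, 150 mm tall, standing on the bench to the robot's right. Origin at the centre of its underside. Leave alone.
- cap0_top (a point): top centre of cover 0: a dark wooden shallow dome, 30 mm across, 7 mm high (rim 1.5 mm thick, then sloping up at 32 degrees or less). Seated, its top is 25 mm above the bench; at the start it stands 3 to 4.5 mm higher. It slides straight up and down only.
- cap0 (a joint): how far cover 0 is pushed in, m: 0.014 = fully home (rim on the panel), 0.0095 to 0.011 at the start, less = pulled out. It moves at about 2.5 N and stays where it is left; no spring.
- cap1_top (a point): top centre of cover 1: a dark wooden shallow dome, 30 mm across, 7 mm high (rim 1.5 mm thick, then sloping up at 32 degrees or less). Seated, its top is 25 mm above the bench; at the start it stands 3 to 4.5 mm higher. It slides straight up and down only.
- cap1 (a joint): how far cover 1 is pushed in, m: 0.014 = fully home (rim on the panel), 0.0095 to 0.011 at the start, less = pulled out. It moves at about 2.5 N and stays where it is left; no spring.
- cap2_top (a point): top centre of cover 2: a dark wooden shallow dome, 30 mm across, 7 mm high (rim 1.5 mm thick, then sloping up at 32 degrees or less). Seated, its top is 25 mm above the bench; at the start it stands 3 to 4.5 mm higher. It slides straight up and down only.
- cap2 (a joint): how far cover 2 is pushed in, m: 0.014 = fully home (rim on the panel), 0.0095 to 0.011 at the start, less = pulled out. It moves at about 2.5 N and stays where it is left; no spring.
- cap3_top (a point): top centre of cover 3: a dark wooden shallow dome, 30 mm across, 7 mm high (rim 1.5 mm thick, then sloping up at 32 degrees or less). Seated, its top is 25 mm above the bench; at the start it stands 3 to 4.5 mm higher. It slides straight up and down only.
- cap3 (a joint): how far cover 3 is pushed in, m: 0.014 = fully home (rim on the panel), 0.0095 to 0.011 at the start, less = pulled out. It moves at about 2.5 N and stays where it is left; no spring.
- cap4_top (a point): top centre of cover 4: a dark wooden shallow dome, 30 mm across, 7 mm high (rim 1.5 mm thick, then sloping up at 32 degrees or less). Seated, its top is 25 mm above the bench; at the start it stands 3 to 4.5 mm higher. It slides straight up and down only.
- cap4 (a joint): how far cover 4 is pushed in, m: 0.014 = fully home (rim on the panel), 0.0095 to 0.011 at the start, less = pulled out. It moves at about 2.5 N and stays where it is left; no spring.
- cap5_top (a point): top centre of cover 5: a dark wooden shallow dome, 30 mm across, 7 mm high (rim 1.5 mm thick, then sloping up at 32 degrees or less). Seated, its top is 25 mm above the bench; at the start it stands 3 to 4.5 mm higher. It slides straight up and down only.
- cap5 (a joint): how far cover 5 is pushed in, m: 0.014 = fully home (rim on the panel), 0.0095 to 0.011 at the start, less = pulled out. It moves at about 2.5 N and stays where it is left; no spring.

How it is judged:
By the outcome, as a careful person would: the job done as asked, in the order asked, and still so for the second after the job is handed in, with the robot touching nothing.
It also fails if it takes over 40 s, if anything falls off the work surface, if the arm or the gripper's body presses on something with over 40 N, if the wrist force passes 120 N, or if a joint passes its speed limit or range.

## Working session

There is one attempt and no reset: what is moved stays moved. The work goes in short steps, Python scripts to look and compute and a tool call to move; the robot and the scene stay as the last step left them, time stands still between calls to the robot, and variables do not carry over. Pictures are saved under pics/ and viewed, and the job is handed in when it is done.

Besides the shell and the picture viewer there is one more tool, called after "Request:" as a command line: name --pt "numbers of a row" for each row, then --argument value for the rest. jog_arm: Moves the arm, as the interface text tells. Its arguments: {"type":"object","properties":{"series":{"type":"array"}},"required":["series"]}

```bash
mkdir -p pics; python3 - <<'E'
from station import *
import cv2,pickle
print(sense())
for n in("top","side"):
    c=capture(n); pickle.dump(c,open(n+".pkl","wb")); cv2.imwrite(f"pics/{n}1.png",c["pixels"][:,:,::-1]); print(n,c["K"],c["D"],c["R"],c["t"])
E
```

```text
{'time': 0.0, 'q': array([ 1.07720446e+00,  1.16505068e-01,  1.44224729e+00,  2.11319116e-05,
        1.58396944e+00, -3.77892655e-02]), 'joint_velocities': array([ 1.12286646e-05,  1.89357577e-03, -1.19872567e-03, -2.07306271e-03,
        9.44549499e-04, -1.86421148e-04]), 'effort': array([ 2.53506252e-03, -7.31959891e+01, -6.32520032e+01,  1.13232152e-04,
        6.12136762e-03,  2.21297677e-05]), 'ee_pos': array([0.2970419 , 0.60594507, 0.23856045]), 'tcp_rot': array([-3.14046512e+00, -6.37745818e-05,  2.68579028e+00]), 'wrist_force': array([ 0.10889693,  0.28377903, -0.00552898]), 'torque': array([-0.02357387, -0.00754781, -0.03220796]), 'gripper_width': 0.0855309398696177}
top [[482.1795085    0.         323.82576476]
 [  0.         482.1795085  237.98037566]
 [  0.           0.           1.        ]] [-0.00207132  0.          0.          0.          0.        ] [[-1.06365927e-02 -9.99943414e-01 -1.76251144e-04]
 [-9.97965646e-01  1.06266350e-02 -6.28620984e-02]
 [ 6.28604143e-02 -4.92745951e-04 -9.98022207e-01]] [0.01364675 0.55315359 1.20654649]
side [[613.12741438   0.         314.50750299]
 [  0.         613.12741438 238.93148644]
 [  0.           0.           1.        ]] [-0.03808783  0.          0.          0.          0.        ] [[-0.95664249 -0.29093814  0.01378947]
 [-0.17073918  0.52179825 -0.83580782]
 [ 0.23597305 -0.80192368 -0.54884892]] [0.52609023 0.16049109 1.67249167]
```

View pics/top1.png

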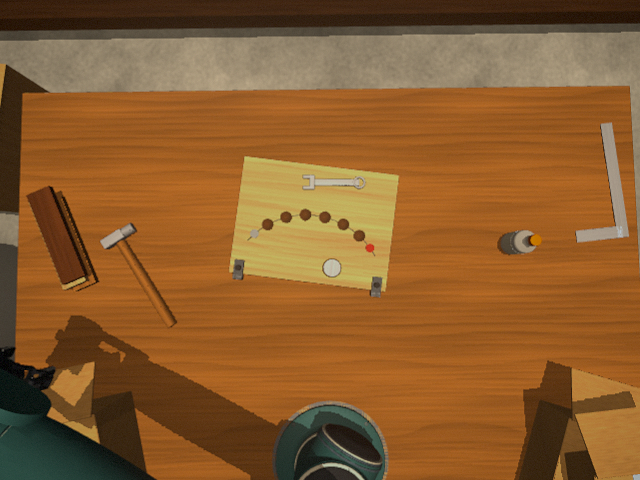

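View pics/side1.png

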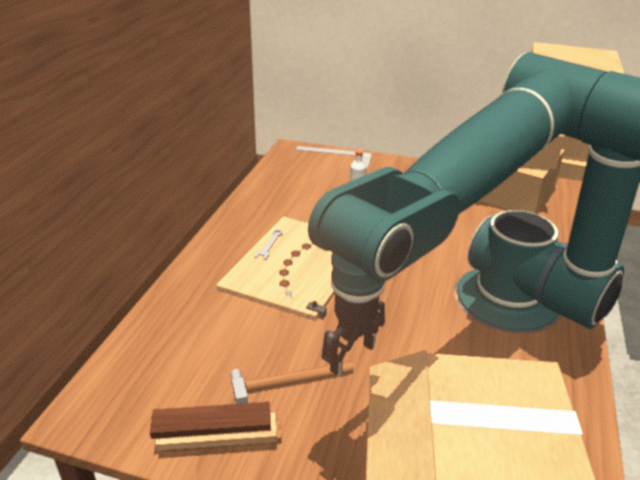

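The top view shows six dark covers from (268,225) to (360,236). The red dot is at (370,248), the −y end, so the pass starts at cap0. The grey dot is at (254,234), the jar at (332,268) and the spanner at (335,182). Next I'll measure these.

```bash
cat > h.py <<'E'
import cv2,numpy as np
def ray(c,uv,z):
    p=cv2.undistortPoints(np.array([[uv]],float),c["K"],c["D"])[0,0]
    d=c["R"].T@np.array([p[0],p[1],1]); o=-c["R"].T@c["t"]
    return o+d*(z-o[2])/d[2]
def blobs(m,amin=20,amax=1e9):
    n,l,s,ce=cv2.connectedComponentsWithStats(m.astype(np.uint8))
    return [(ce[i],s[i,4]) for i in range(1,n) if amin<s[i,4]<amax]
E
python3 - <<'E'
from h import *; import pickle
c=pickle.load(open("top.pkl","rb")); im=c["pixels"].astype(int); H=cv2.cvtColor(c["pixels"],cv2.COLOR_RGB2HSV)
roi=np.zeros(im.shape[:2],bool); roi[195:262,236:392]=1
dark=roi&(im.max(2)<130)&(im[:,:,0]>im[:,:,2]+15)
P=[]
for ce,a in blobs(dark,30): 
    w=ray(c,ce,.024); P.append(w); print(ce.round(1),a,w.round(4))
red=roi&(im[:,:,0]>150)&(im[:,:,1]<80)
for ce,a in blobs(red,10): print("red",ce,a,ray(c,ce,.019).round(4))
P=np.array(sorted(P,key=lambda p:p[1]))
if len(P)>=3:
    A=np.c_[2*P[:,:2],np.ones(len(P))];s=np.linalg.lstsq(A,(P[:,:2]**2).sum(1),rcond=None)[0]
    print("circ",s[:2],np.sqrt(s[2]+s[0]**2+s[1]**2),np.linalg.norm(np.diff(P,axis=0),axis=1))
for n,uv,z in[("jar",(332,268),.063),("wrL",(304,182),.02),("wrR",(366,183),.02),("clR",(376,287),.03),("clL",(238,268),.03)]:print(n,ray(c,uv,z).round(3))
cv2.imwrite("pics/crop.png",cv2.resize(c["pixels"][140:310,220:410,::-1],None,fx=4,fy=3.5,interpolation=2))
E
```

```text
[305.1 214.3] 95 [0.6134 0.0545 0.024 ]
[285.8 216.8] 95 [0.6076 0.1035 0.024 ]
[324.6 216.9] 97 [0.6063 0.0051 0.024 ]
[267.3 224. ] 94 [0.5897 0.1503 0.024 ]
[343.1 224. ] 95 [ 0.5877 -0.0414  0.024 ]
[359.  235.4] 95 [ 0.5585 -0.0812  0.024 ]
red [369.57142857 247.6122449 ] 49 [ 0.5275 -0.1078  0.019 ]
circ [0.41297678 0.05634264] 0.20020657542946918 [0.04934924 0.05008086 0.04984736 0.04932456 0.05012608]
jar [ 0.477 -0.011  0.063]
wrL [0.697 0.057 0.02 ]
wrR [ 0.693 -0.101  0.02 ]
clR [ 0.428 -0.121  0.03 ]
clL [0.479 0.223 0.03 ]
```

View pics/crop.png

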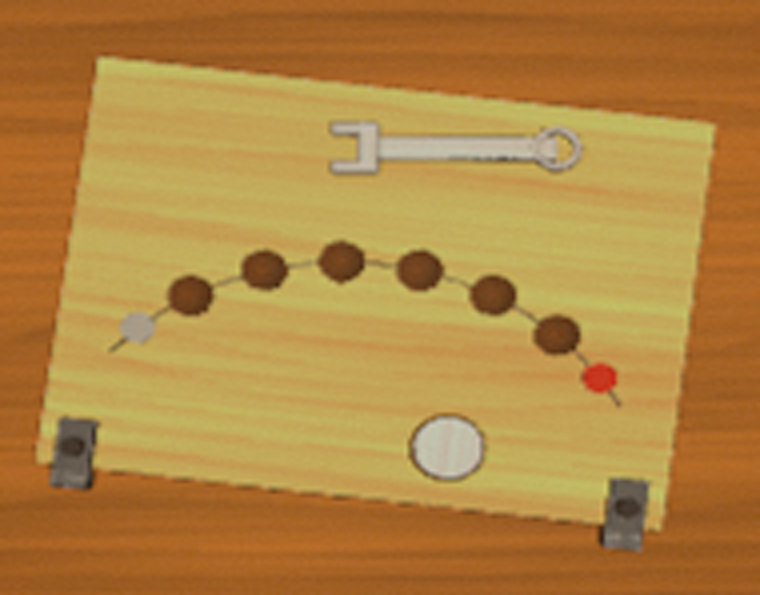

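Request:
jog_arm --pt "-521 -540 0 0 0 63.9 0" --pt "-521 -540 0 0 0 63.9 0" --pt "-521 -540 0 0 0 63.9 0" --pt "-521 -540 0 0 0 63.9 0" --pt "-521 -540 0 0 0 63.9 0" --pt "-521 -540 0 0 0 63.9 0" --pt "-521 -540 0 0 0 63.9 0" --pt "-521 -540 0 0 0 63.9 0" --pt "-521 -540 0 0 0 63.9 0" --pt "-521 -540 0 0 0 63.9 0"

```text
time: 1.35
ee_pos: [0.4889, 0.0091, 0.2393]
tcp_rot: [3.141, -0.0, 1.57]
wrist_force: [0.3, 1.1, 0.2]
gripper_width: 0.0001
```

Request:
jog_arm --pt "-60 30 0 0 0 0 0" --pt "-117 39 0 0 0 0 0" --pt "-117 39 0 0 0 0 0" --pt "-117 39 0 0 0 0 0"

```text
time: 1.85
ee_pos: [0.5276, -0.1057, 0.2389]
tcp_rot: [-3.141, -0.0, 1.57]
wrist_force: [-0.9, 0.5, 0.2]
gripper_width: 0.0001
```

```bash
python3 - <<'E'
from station import *
import cv2,pickle
s=sense();print(s["ee_pos"],s["tcp_rot"],s["wrist_force"])
for n in("top","wrist"):
    c=capture(n); pickle.dump(c,open(n+"2.pkl","wb")); cv2.imwrite(f"pics/{n}2.png",c["pixels"][:,:,::-1])
E
```

```text
[ 0.52758513 -0.1057103   0.238949  ] [-3.14092852e+00 -3.91026241e-04  1.56980023e+00] [-0.91498469  0.47521404  0.16498513]
```

View pics/wrist2.png

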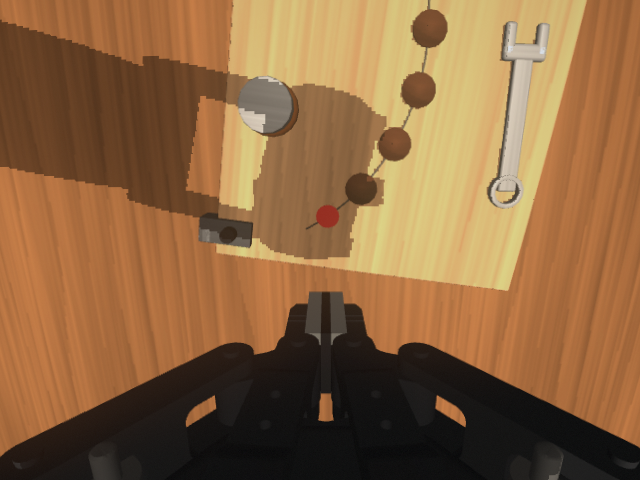

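The wrist view shows the red dot at (327,216) and covers at (361,188), (394,143), (418,90) and (430,28). I'll compare these positions with the top view.

```bash
python3 - <<'E'
from h import *; import pickle
c=pickle.load(open("wrist2.pkl","rb"));im=c["pixels"].astype(int)
red=(im[:,:,0]>120)&(im[:,:,1]<60)
for ce,a in blobs(red,50): print("red",ce,a,ray(c,ce,.019).round(4))
for uv in[(361,188),(394,143.5),(418,90),(430,28)]:print(ray(c,uv,.024).round(4))
print(-c["R"].T@c["t"])
ctr=np.array([.413,.0563])
T=[[.5585,-.0812],[.5877,-.0414],[.6063,.0051],[.6134,.0545],[.6076,.1035],[.5897,.1503]]
print([np.degrees(np.arctan2(*(np.array(t)-ctr)[::-1])).round(1) for t in T])
E
```

```text
red [327.06068602 215.93667546] 379 [ 0.5286 -0.1061  0.019 ]
[ 0.5599 -0.0789  0.024 ]
[ 0.5886 -0.0389  0.024 ]
[0.6076 0.0064 0.024 ]
[0.6149 0.0557 0.024 ]
[ 0.52699595 -0.03600908  0.37370296]
[np.float64(-43.4), np.float64(-29.2), np.float64(-14.8), np.float64(-0.5), np.float64(13.6), np.float64(28.0)]
```

Request:
jog_arm --pt "0 0 60 0 0 0 0" --pt "0 0 120 0 0 0 0" --pt "0 0 165 0 0 0 0" --pt "0 0 190 0 0 0 0" --pt "0 0 200 0 0 0 0" --pt "0 0 202 0 0 0 0" --pt "0 0 202 0 0 0 0"

```text
time: 2.82
ee_pos: [0.5284, -0.1057, 0.0385]
tcp_rot: [3.14, 0.0, 1.571]
wrist_force: [0.4, -0.2, 0.1]
gripper_width: -0.0001
```

Request:
jog_arm --pt "6 8 0 0 0 0 0" --pt "13 16 0 0 0 0 0" --pt "20 24 0 0 0 0 0" --pt "25 31 0 0 0 0 0" --pt "25 31 1 0 0 0 0" --pt "25 31 2 0 0 0 0" --pt "25 31 3 0 0 0 0" --pt "25 31 3 0 0 0 0"

```text
time: 3.82
ee_pos: [0.5587, -0.081, 0.0343]
tcp_rot: [3.142, 0.0, 1.57]
wrist_force: [0.5, -0.0, 1.3]
gripper_width: 0.0001
```

Request:
jog_arm --pt "0 0 0.5 0 0 0 0" --pt "0 0 1 0 0 0 0" --pt "0 0 1.3 0 0 0 0" --pt "0 0 1.3 0 0 0 0"

```text
time: 4.32
ee_pos: [0.5587, -0.0809, 0.033]
tcp_rot: [-3.141, 0.0, 1.571]
wrist_force: [-0.7, -0.8, 1.6]
gripper_width: -0.0001
```

Request:
jog_arm --pt "0 0 0.4 0 0 0 0" --pt "0 0 0.7 0 0 0 0" --pt "0 0 0.7 0 0 0 0"

```text
time: 4.7
ee_pos: [0.5588, -0.0809, 0.0328]
tcp_rot: [3.141, 0.0, 1.571]
wrist_force: [-2.7, -1.2, 8.2]
gripper_width: 0.0001
```

Cap0 is home: the force rises to 8 N at a TCP height of 32.8 mm. I'll slide on to the next cover, easing up 2 mm between covers.

Request:
jog_arm --pt "3 2 -1 0 0 0 0" --pt "10 8 -2 0 0 0 0" --pt "19 16 -2 0 0 0 0" --pt "28 22 -2 0 0 0 0" --pt "35 26 -2 0 0 0 0" --pt "40 29 -2 0 0 0 0" --pt "40 29 -1 0 0 0 0" --pt "40 29 0 0 0 0 0" --pt "40 29 0.2 0 0 0 0" --pt "40 29 0.2 0 0 0 0"

```text
time: 5.95
ee_pos: [0.5881, -0.0407, 0.0328]
tcp_rot: [3.14, -0.001, 1.57]
wrist_force: [-0.8, 5.4, 8.5]
gripper_width: -0.0
```

Request:
jog_arm --pt "3 2 -1 0 0 0 0" --pt "12 6 -2 0 0 0 0" --pt "23 11 -2 0 0 0 0" --pt "32 15 -2 0 0 0 0" --pt "40 17 -2 0 0 0 0" --pt "46 19 -2 0 0 0 0" --pt "46 19 -1 0 0 0 0" --pt "46 19 0 0 0 0 0" --pt "46 19 0.2 0 0 0 0" --pt "46 19 0.2 0 0 0 0"

```text
time: 7.2
ee_pos: [0.6071, 0.0055, 0.0328]
tcp_rot: [3.141, -0.001, 1.57]
wrist_force: [-3.1, 5.2, 10.5]
gripper_width: 0.0002
```

Next is cap3 at (.6141, .0552), which is dx 49.7, dy 7.

Request:
jog_arm --pt "3 1 -1 0 0 0 0" --pt "13 3 -2 0 0 0 0" --pt "25 5 -2 0 0 0 0" --pt "35 6 -2 0 0 0 0" --pt "44 7 -2 0 0 0 0" --pt "50 7 -2 0 0 0 0" --pt "50 7 -1 0 0 0 0" --pt "50 7 0 0 0 0 0" --pt "50 7 0.1 0 0 0 0" --pt "50 7 0.1 0 0 0 0"

```text
time: 8.45
ee_pos: [0.6141, 0.0556, 0.0327]
tcp_rot: [3.141, -0.001, 1.57]
wrist_force: [-3.6, 5.9, 10.6]
gripper_width: -0.0
```

Then cap4 at (.6083, .1044), which is dx 49, dy −6.

Request:
jog_arm --pt "3 0 -1 0 0 0 0" --pt "13 0 -2 0 0 0 0" --pt "25 -1 -2 0 0 0 0" --pt "35 -3 -2 0 0 0 0" --pt "43 -4 -2 0 0 0 0" --pt "49 -6 -2 0 0 0 0" --pt "49 -6 -1 0 0 0 0" --pt "49 -6 0 0 0 0 0" --pt "49 -6 0.1 0 0 0 0" --pt "49 -6 0.1 0 0 0 0"

```text
time: 9.7
ee_pos: [0.608, 0.1047, 0.0327]
tcp_rot: [3.141, -0.001, 1.57]
wrist_force: [-5.3, 4.6, 12.9]
gripper_width: 0.0002
```

Last is cap5 at (.5904, .1512), which is dx 46.5, dy −17.6.

Request:
jog_arm --pt "3 -1 -1 0 0 0 0" --pt "13 -3 -2 0 0 0 0" --pt "24 -7 -2 0 0 0 0" --pt "34 -12 -2 0 0 0 0" --pt "41 -15 -2 0 0 0 0" --pt "46 -18 -2 0 0 0 0" --pt "46 -18 -1 0 0 0 0" --pt "46 -18 0 0 0 0 0" --pt "46 -18 0 0 0 0 0" --pt "46 -18 0 0 0 0 0"

```text
time: 10.95
ee_pos: [0.5899, 0.1507, 0.0327]
tcp_rot: [3.141, -0.001, 1.57]
wrist_force: [-6.6, 4.5, 12.8]
gripper_width: 0.0004
```

All six covers show more than 8 N at the same height. I'll lift straight up and check.

Request:
jog_arm --pt "0 0 -5 0 0 0 0" --pt "0 0 -30 0 0 0 0" --pt "0 0 -80 0 0 0 0" --pt "0 0 -130 0 0 0 0" --pt "0 -60 -190 0 0 0 0" --pt "0 -120 -200 0 0 0 0" --pt "0 -150 -200 0 0 0 0" --pt "0 -150 -200 0 0 0 0"

```text
time: 11.95
ee_pos: [0.4382, 0.1502, 0.233]
tcp_rot: [3.139, -0.001, 1.571]
wrist_force: [0.7, 0.3, 0.6]
gripper_width: 0.0
```

```bash
python3 - <<'E'
from station import *
from h import *
s=sense();print(s["time"],s["ee_pos"],s["wrist_force"])
for n in("top","side","wrist"):
    c=capture(n); cv2.imwrite(f"pics/{n}3.png",c["pixels"][:,:,::-1])
    if n=="side": cv2.imwrite("pics/side3c.png",cv2.resize(c["pixels"][210:320,210:370,::-1],None,fx=5,fy=5,interpolation=2))
E
```

```text
11.95 [0.43815707 0.15017541 0.23300552] [0.72838432 0.29065793 0.58007188]
```

View pics/side3c.png

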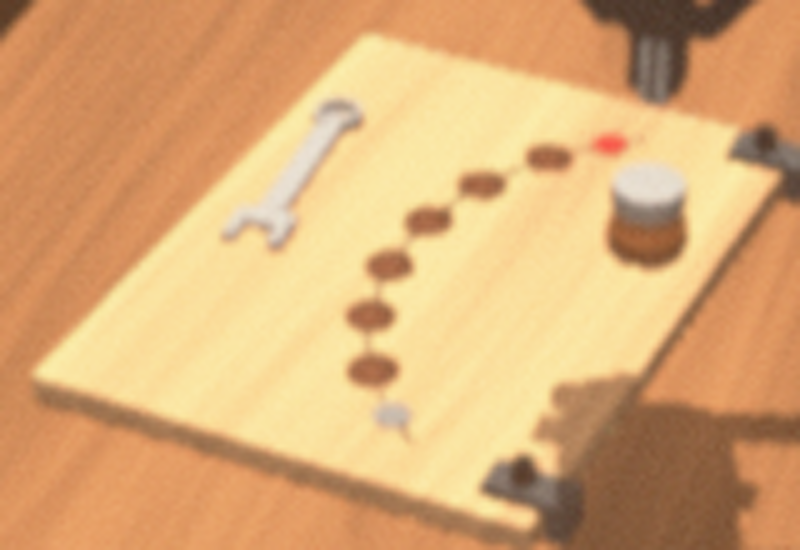

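View pics/top3.png

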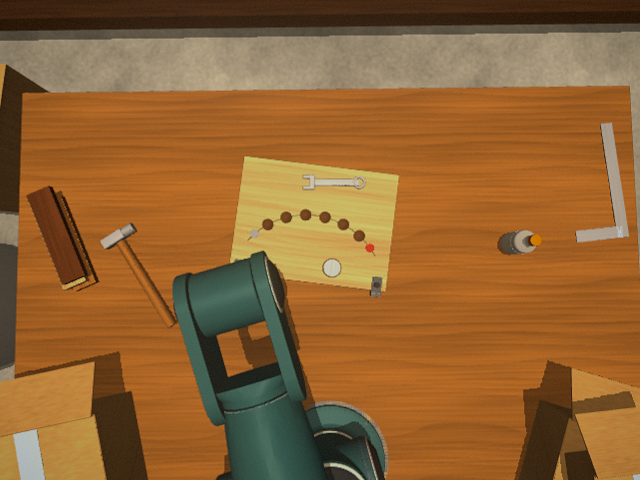

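View pics/wrist3.png

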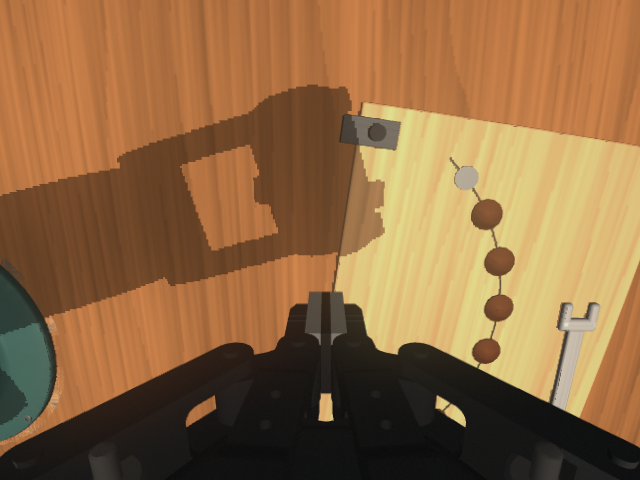

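The pictures show all six covers flat on the panel with no shadow gaps. The jar (332,268), spanner, hammer and glue bottle are where they were, and the gripper is clear at z = 0.23.

```bash
python3 -c "
from station import *
print(finish_job())"
```

```text
the job is handed in; nothing more can be done
None
```

I started at the red dot and pressed cap0 through cap5 home in one pass with the closed fingertips. Between covers I eased the commanded height up by about 2 mm. The job was handed in at about 12 s on the robot's clock.

**Force check:** at every cover the fingertips stopped at the same height, TCP 32.7–32.8 mm. The upward push there was 8–13 N, well above the 2.5 N that moves a cover. That height puts the fingertips at about 25 mm, which is the seated top.

**Final look:** the last pictures show all six covers flat on the panel. The jar, spanner, hammer and glue bottle look unmoved by eye. The gripper is about 0.2 m above the panel with no contact force.

**Disagreement:** the top and wrist cameras differed by about 2 mm on the cover positions, so I used the average. The cameras can't resolve sub-millimetre seating, so that rests on the force and height readings.

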